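Load filter cassettes into a spring magazine

TASK

Load the two long filter cassettes into the spring-loaded magazine on the bench, one on top of the other: push each one down between the posts, past the two steel lips, until it has snapped under them and stays held there by itself.

Things in the scene. Friction and masses are not known exactly. Their poses are not given: they have to be found in the camera images.
- long_a_center (a point): a long filter cassette: flat white plastic block, 90 mm long (x), 36 mm wide (y), 18 mm thick (z), about 50 g, a round window on top, lying flat on the bench; the same either way round or up. Point: its centre, 9 mm above its underside. Not to be mistaken for the short cassette (55 mm long) or the round holder (48 mm across), alike in make.
- long_b_center (a point): a long filter cassette: flat white plastic block, 90 mm long (x), 36 mm wide (y), 18 mm thick (z), about 50 g, a round window on top, lying flat on the bench; the same either way round or up. Point: its centre, 9 mm above its underside. Identical to the other long one.
- magazine: spring magazine fixed to the bench: open-topped grey well, 98 (x) by 44 mm (y) inside. Origin: on the bench below the well's middle, z up; cassettes go in flat, length along x. Its long sides are open between corner posts (30 to 48 mm from the middle, flared tops to 92 mm high): gaps 60 mm wide for fingers, down to the 8 mm base. A drive box 45 mm tall stands on its +x end, 78 to 133 mm out.
- lip_level (a point): middle of the well, 74 mm above the bench, level with the flat undersides of the steel lips. One sprung lip at each x end reaches 11 mm into the well; its ramp rises to 100 mm. Pushing a cassette down (8 to 15 N) spreads them; they snap over its top below this level. A sprung plate, top 2 mm below this level, gives way up to 54 mm and presses the load up (4 to 8 N).
There are look-alikes about, which are no part of the job. What is shaped like the part that bears long_a_center but black or blue is not meant. What is shaped like the part that bears long_b_center but brown is not meant.

How it is judged:
On the way:
1. one long cassette is in the magazine, its top below the steel lips (((z of long_a_center in the frame of magazine between 0.01 and 0.0675 m and angle between the z axis of long_a_center and the z axis of magazine, either way round below 0.17 rad and x of long_a_center in the frame of magazine between -0.012 and 0.012 m and y of long_a_center in the frame of magazine between -0.012 and 0.012 m) or (z of long_b_center in the frame of magazine between 0.01 and 0.0675 m and angle between the z axis of long_b_center and the z axis of magazine, either way round below 0.17 rad and x of long_b_center in the frame of magazine between -0.012 and 0.012 m and y of long_b_center in the frame of magazine between -0.012 and 0.012 m))), for 0.2 s.
At the end, for the whole second after the job is handed in: Both long cassettes lie flat (within 10 degrees) in the magazine's well, held under the two steel lips: their centres no higher than 67.5 mm above the magazine's base (65 mm is exactly under the lips), within 12 mm of the well's middle along its length and its width (z of long_a_center in the frame of magazine between 0.01 and 0.0675 m and angle between the z axis of each of long_a_center, long_b_center and the z axis of magazine, either way round below 0.17 rad and x of long_a_center in the frame of magazine between -0.012 and 0.012 m and y of long_a_center in the frame of magazine between -0.012 and 0.012 m and z of long_b_center in the frame of magazine between 0.01 and 0.0675 m and x of long_b_center in the frame of magazine between -0.012 and 0.012 m and y of long_b_center in the frame of magazine between -0.012 and 0.012 m); the robot touches nothing.
It also fails if it takes over 64 s, if anything falls off the work surface, if the arm or the gripper's body presses on something with over 40 N, if the wrist force passes 120 N, or if a joint passes its speed limit or range.

ROBOT

A 6-joint arm with a two-finger parallel gripper is mounted at the origin on the work surface. World frame = base frame: x ahead of the robot, y to its left, z up, the work surface at z = 0. Lengths are in m, angles in rad, forces in N, time in s.
With the tool pointing down it reaches from about 0.35 to 0.775 m from the base axis. Payload 7.3 kg.
Tool frame: the origin (TCP) lies between the finger pads; the fingertips stand 17 mm ahead of it and the grasp point (between the pads) lies 2 mm behind it; z points along the fingers, y is the direction in which the jaws open and shut (so a half turn about z gives the same grasp; the last joint's range is limited). The gripper opens to 92 mm and grips with 3 to 60 N. Pads are 19 mm wide; open, the fingers measure 130 mm over their backs; the gripper's body (75 mm by 190 mm) begins 47 mm behind the grasp point.
Start: joints at [-1.429, 0.342, 1.524, -0, 1.275, -0.146], TCP at [0.149, -0.503, 0.244] pointing down, gripper open.
Joint ranges: [-2.53, 2.53], [-0.77, 2.02], [0.04, 2.7], [-1, 4.14], [0.28, 2.66], [-3.11, 3.11]. Speed limits (rad/s): [2.57, 2.57, 3.14, 3.14, 3.14, 3.14].

INTERFACE

Orientations are given as [roll, pitch, yaw] about the fixed x, y, z axes, in that order (R = Rz(yaw) Ry(pitch) Rx(roll)).
In Python, from cell import sensors, vision, hand_in gives the robot as it stands.
- The arm moves only by the tool step_arm, never from a script. Its argument "series" is a list of rows, each a list of 5 numbers: the opening, from 0 (shut) to 1 (fully open), then the shift along the world's x, y, z each as a share of 25 mm, from -1 to 1, then the turn about the world's z as a share of 0.08 rad, from -1 to 1. A call has 1 to 12 rows; each row shifts and turns the commanded pose from where the row before left it; what a row does not reach is not made up. A row lasts 1/10 s, in which the tool goes at most 50 mm and 8.59 degrees, less where a joint would pass 70% of its speed; a pose out of reach is approached as far as the arm can. A call with a number of a shift or a turn outside -1 to 1 is refused whole. A call with a gripper value outside its range is refused whole. The fingers move at their own pace and stop on an object; "squeeze" is the grip in N (left out, the last holds). Time passes only in rows, so rows that do not move let the fingers close. It gives the time, the measured TCP pose, the force and the opening at its end, in the units of the state.
- sensors.observe(): the state, without advancing time (a new reading comes with each control period).
- vision.read_camera(name): name is "scene" or "top" or "wrist"; returns a dict with "pixels" (420x560x3 uint8, blue, green, red), "range_z" (420x560 float32, m along the optical axis (not along the pixel's ray), 0 where there is no reading), "camera_matrix" (3x3 intrinsics, pixels), "k1" (the pictures are not rectified: a ray, as slopes to the right and down, at radius r is drawn at 1 + k1 r^2 times it, then the intrinsics apply), "pose" (4x4, takes a point from camera to world coordinates). Camera axes: x right, y down, z forward; pixel columns grow to the right and rows downward; lengths in m; the calibration is good to about 2 mm. A picture is of the moment at which its call begins.
- hand_in(): hands the job in, once; it reports no verdict.
The state is a dict: "time": time; "qpos": joint angles; "qvel": joint speeds; "joint_efforts": joint torques, N m; "tool_pos": TCP position; "tool_rot": TCP orientation; "contact_force": force on the tool from outside, world axes, zero at the start; "torque": the same for the moment, N m; "opening": finger opening in m.
Only numpy, scipy, OpenCV 4.12 (cv2) and the standard library are available. Lean on these libraries where they do the work, as an engineer would, in place of code of your own. Each camera call takes 0.05 s, during which the arm holds its last target.

## Working session

There is one attempt and no reset: what is moved stays moved. The work goes in short steps, Python scripts to look and compute and a tool call to move; the robot and the scene stay as the last step left them, time stands still between calls to the robot, and variables do not carry over. Pictures are saved under pics/ and viewed, and the job is handed in when it is done.

Besides the shell and the picture viewer there is one more tool, called after "Request:" as name(argument=value, ...), one argument or row to a line, values as JSON. step_arm: Moves the arm, as the interface text tells. Its arguments: {"type":"object","properties":{"series":{"type":"array","items":{"type":"array","items":{"type":"number","minimum":-1,"maximum":1}}},"squeeze":{"type":"number"}},"required":["series"]}

```bash
mkdir -p pics; ls; cat > h.py <<'E'
import numpy as np, cv2
from cell import sensors, vision
def grab(n,tag):
    d=vision.read_camera(n); np.savez(f'pics/{tag}.npz',**{k:np.array(v) for k,v in d.items()})
    cv2.imwrite(f'pics/{tag}.png',d['pixels']); return d
def load(tag): return dict(np.load(f'pics/{tag}.npz'))
def cloud(d):
    K=np.array(d['camera_matrix'],float);k1=float(d['k1']);h,w=d['range_z'].shape
    u,v=np.meshgrid(np.arange(w,dtype=np.float64),np.arange(h,dtype=np.float64))
    p=cv2.undistortPoints(np.stack([u,v],-1).reshape(-1,1,2),K,np.array([k1,0,0,0,0.])).reshape(h,w,2)
    z=d['range_z'].astype(float);P=np.dstack([p[...,0]*z,p[...,1]*z,z]);T=np.array(d['pose'])
    W=P@T[:3,:3].T+T[:3,3]; W[z==0]=np.nan; return W
E
python3 - <<'E'
from h import *
print(sensors.observe())
for n in('top','scene'):
    d=grab(n,n+'0');print(n,d['camera_matrix'],d['k1'],d['pose'])
E
```

```text
pics
{'time': 0.0, 'qpos': array([-1.42898690e+00,  3.42699185e-01,  1.52504189e+00, -2.97658866e-05,
        1.27541969e+00, -1.45997921e-01]), 'qvel': array([-0.00013916,  0.0002937 ,  0.00020205,  0.00071184, -0.00055819,
        0.00069389]), 'joint_efforts': array([ 1.78621565e-03, -4.31232941e+01, -2.44221264e+01,  7.19072367e-02,
        5.60838764e-02, -1.15665039e-04]), 'tool_pos': array([ 0.14897831, -0.50300079,  0.24304849]), 'tool_rot': array([-3.14003708e+00, -1.99968534e-04,  2.87815883e-01]), 'contact_force': array([ 0.11764327, -0.00899976, -0.45110759]), 'torque': array([-0.01752484,  0.00565512,  0.00552162]), 'opening': 0.0916946876393199}
top [[534.17997373   0.         274.05609895]
 [  0.         534.17997373 204.7254998 ]
 [  0.           0.           1.        ]] -0.0770967024789395 [[ 0.00209405 -0.99176905  0.1280225   0.35466752]
 [-0.99969318  0.00108358  0.02474613 -0.02269533]
 [-0.02468116 -0.12803504 -0.99146249  1.01322803]
 [ 0.          0.          0.          1.        ]]
scene [[539.68927963   0.         276.30187276]
 [  0.         539.68927963 203.52224618]
 [  0.           0.           1.        ]] 0.03596675382831225 [[ 0.83150438  0.48327455 -0.27394557  0.81083571]
 [ 0.55551113 -0.7258473   0.40565143 -0.48502287]
 [-0.00280164 -0.48948076 -0.8720096   1.05756355]
 [ 0.          0.          0.          1.        ]]
```

View pics/top0.png

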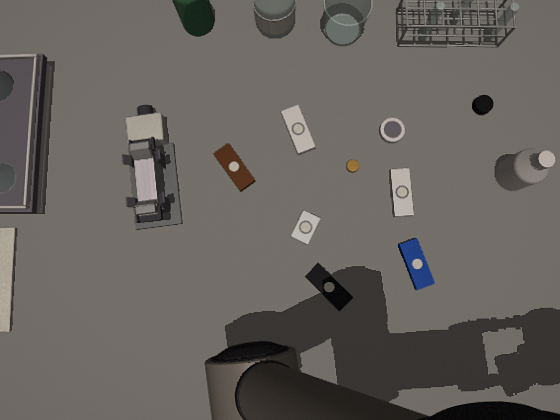

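View pics/scene0.png

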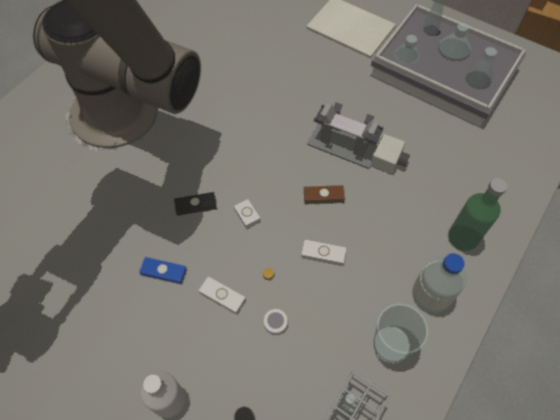

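The top view shows the two white long cassettes at about (298,129) and (402,192). The magazine is at about (147,180), with its drive box at (146,127). I'll measure these next.

```bash
python3 - <<'E'
from h import *
for tag,seeds in(('top0',[(298,140),(402,204)]),('scene0',[(340,254),(210,290)])):
    d=load(tag);W=cloud(d);im=d['pixels'].astype(int)
    for s in seeds:
        m=(im.min(2)>105).astype(np.uint8)
        n,l=cv2.connectedComponents(m); k=l[s[1],s[0]]
        q=(l==k).astype(np.uint8)
        # fill window
        c,_=cv2.findContours(q,cv2.RETR_EXTERNAL,cv2.CHAIN_APPROX_NONE); f=cv2.drawContours(np.zeros_like(q),c,-1,1,-1)
        P=W[(f>0)]; P=P[~np.isnan(P[:,0])]; z=np.median(P[:,2]); P=P[abs(P[:,2]-z)<.004]
        r=cv2.minAreaRect((P[:,:2]*1000).astype(np.float32)); print(tag,s,k,len(P),z,r)
d=load('top0');W=cloud(d)
# magazine region: print heights
R=W[100:235,110:195]
for a in range(100,236,5): print(a,[int(1000*W[a,b,2]) if W[a,b,2]==W[a,b,2] else -1 for b in range(115,192,4)])
for p in [(147,180),(146,127),(147,210)]: print(p,W[p[1],p[0]])
v=cv2.resize(d['pixels'][90:240,100:200],None,fx=5,fy=5,interpolation=2)[:600*5//4]
v=cv2.resize(v,(400,600)); cv2.imwrite('pics/magz.png',cv2.convertScaleAbs(v,alpha=1.6))
d=load('scene0');v=cv2.resize(d['pixels'][90:180,300:420],None,fx=6,fy=6,interpolation=2);cv2.imwrite('pics/magz2.png',cv2.convertScaleAbs(v,alpha=1.4))
E
```

```text
top0 (298, 140) 594 800 0.018480935778832086 ((630.6452026367188, -43.02516174316406), (90.93547058105469, 34.630802154541016), 21.084943771362305)
top0 (402, 204) 1717 875 0.018720754694055597 ((508.2870178222656, -238.22296142578125), (90.239990234375, 36.93070602416992), 3.2300071716308594)
scene0 (340, 254) 2 122462 -0.0002662561001114394 ((525.8726196289062, 143.84326171875), (1151.1650390625, 1218.9161376953125), 26.4683895111084)
scene0 (210, 290) 2 122462 -0.0002662561001114394 ((525.8726196289062, 143.84326171875), (1151.1650390625, 1218.9161376953125), 26.4683895111084)
100 [0, 0, 3, -1, -2, -1, 1, 0, -1, 0, 1, 0, 0, -1, 2, 0, 0, 0, 0, 0]
105 [0, -1, 4, 0, 5, 1, -2, 36, 35, 2, 1, 1, 0, 1, 1, 0, 0, 2, 4, 0]
110 [0, -1, 0, 1, 0, 0, 37, 39, 36, 27, -1, 0, 4, 0, 0, 2, 0, 0, 0, -3]
115 [0, 0, -2, 2, 1, -2, 44, 44, 44, 45, 49, 49, 0, -1, 1, 1, 0, 3, 3, 1]
120 [0, -1, -2, 46, 48, 46, 46, 44, 42, 45, 48, 44, 28, 0, -3, 0, 0, 1, 1, -2]
125 [1, 2, -2, 46, 45, 45, 43, 46, 48, 42, 45, 44, 31, 0, 0, -1, 1, 0, -3, 0]
130 [0, 3, 0, 44, 43, 42, 44, 45, 46, 45, 47, 42, 37, 3, 0, 2, 1, -1, 0
[... 1010 characters left out ...]
6, 81, 83, 6, 92, 28, 7, 9, 10, 0, 2, 1]
205 [1, 0, -1, 91, 79, 99, 98, 100, 77, 95, 89, 10, 58, 30, 8, 6, 6, 0, 0, 2]
210 [-2, 1, 0, -1, 0, 80, 97, 95, 93, 93, 92, 78, 39, 30, 9, 11, -1, 0, -1, 0]
215 [0, -3, 0, -1, 1, 81, 77, 71, 73, 71, 73, 79, 8, 8, 7, 12, 10, 1, 1, -1]
220 [-1, 0, 0, 0, 0, 7, 72, 75, 72, 73, 70, 9, 5, 8, 9, 6, 11, 1, 2, 5]
225 [-2, 4, 0, 0, 0, 9, 7, 10, 8, 6, 4, 6, 5, 4, -1, 1, 0, 1, -1, -1]
230 [-2, -2, 0, 1, 0, 0, 0, 0, 0, 1, 4, -2, 0, -1, 1, 2, 2, -1, -1, 1]
235 [-1, 0, -1, 2, -2, 0, 2, -3, 0, -1, -1, 0, 1, -1, 0, 0, -3, 0, -1, -2]
(147, 180) [0.52150256 0.23054407 0.07200028]
(146, 127) [0.62777546 0.24340584 0.04507163]
(147, 210) [0.46432489 0.22291142 0.0937158 ]
```

View pics/magz.png

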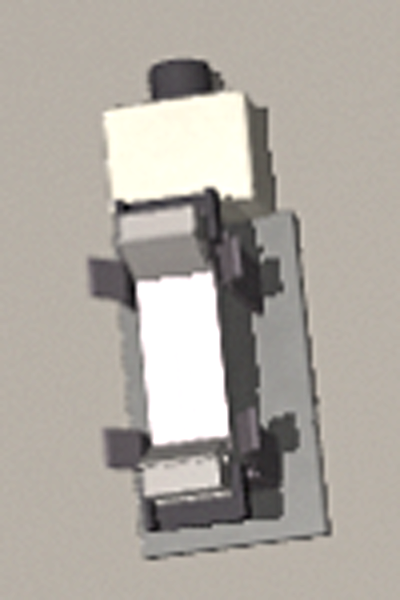

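View pics/magz2.png

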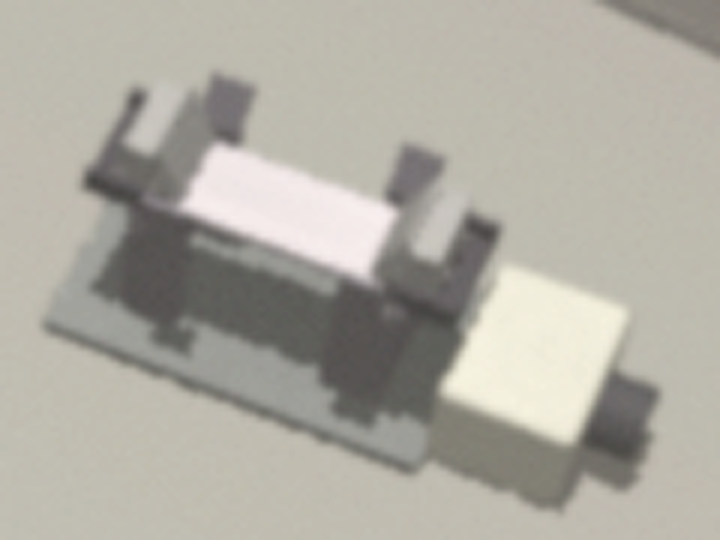

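```bash
python3 - <<'E'
from h import *
for tag in('top0','scene0'):
    W=cloud(load(tag)); im=load(tag)['pixels'].astype(int)
    reg=(W[...,0]>.42)&(W[...,0]<.70)&(W[...,1]>.16)&(W[...,1]<.30)
    Z=W[...,2]
    def rep(n,m):
        P=W[m&reg][:,:2]*1000
        r=cv2.minAreaRect(P.astype(np.float32)); print(tag,n,len(P),P.mean(0),r, cv2.fitLine(P.astype(np.float32),cv2.DIST_HUBER,0,.01,.01).ravel())
    rep('box',(Z>.038)&(Z<.052)&(im.min(2)>110))
    rep('plate',(Z>.066)&(Z<.078)&(im.min(2)>(120)))
    P=W[(Z>.08)&reg]*1000
    th=np.radians(7); c=np.array([521,230.]); R=np.array([[np.cos(th),np.sin(th)],[-np.sin(th),np.cos(th)]])
    Q=(P[:,:2]-c)@R.T
    g=np.full((30,44),' ')
    H=np.histogram2d(Q[:,0],Q[:,1],bins=[np.arange(-80,84,4),np.arange(-60,64,4)])[0].astype(int)
    for i,row in zip(range(-80,84,4),H): 
        if row.any(): print(i,''.join('%2d'%min(v,99) for v in row))
    P=W[(Z>.004)&(Z<.013)&reg]*1000;Q=(P[:,:2]-c)@R.T
    print('base',np.percentile(Q,[1,99],axis=0))
for t in('top0','scene0'):
    print(load(t)['pixels'][[180,127][0],147])
E
```

```text
top0 box 853 [628.5023434  246.64032641] ((627.6174926757812, 247.67160034179688), (52.19722366333008, 68.75691986083984), 5.511538982391357) [4.6696439e-02 9.9890912e-01 6.2829846e+02 2.4686705e+02]
top0 plate 800 [522.79070575 234.00954871] ((510.5044250488281, 232.42930603027344), (103.03801727294922, 35.99662780761719), 7.966318607330322) [9.8821241e-01 1.5308915e-01 5.2284412e+02 2.3396416e+02]
-72  0 0 0 0 0 0 0 0 0 0 1 0 0 0 0 0 0 0 0 0 1 1 0 0 0 0 0 0 0 0
-68  0 0 0 0 0 0 0 0 0 1 2 0 0 0 0 0 0 0 0 0 0 1 0 0 0 0 0 0 0 0
-64  0 0 0 0 0 0 0 0 0 0 2 2 5 3 3 4 6 3 5 3 1 1 0 0 0 0 0 0 0 0
-60  0 0 0 0 0 0 0 0 0 1 1 7 5 8 5 4 4 6 5 4 2 1 0 0 0 0 0 0 0 0
-56  0 0 0 0 0 0 0 0 0 0 1 6 4 6 6 6 5 6 5 5 1 1 0 0 0 0 0 0 0 0
-52  0 0 0 0 0 0 0 0 0 0 1 7 7 6 2 5 7 4 6 6 2 0 0 0 0 0 0 0 0 0
-48  0 0 0 0 0 0 0 2 2 1 0 4 3 3 4 4 2 4 4 4 0 0 2 2 2 0 0 0 0 0
-44  0 0 0 0 0 0 0 4 2 2 0 4 4 4 3 2 3 5 1 3 1 0 3 6 2 0 0 0 0 0
-40  0 0 0 0 0 0 0 5 5 0 0 1 2 3 2 3 1 0 3 2 0 0 6 8 2 0 0 0 0 0
-36  0 0 0 0 0 0 0 3 3 0 0 0 0 0 0 0 0 0 0 0 0 0 6 6 6 0 0 0 0 0
-32  0 0 0 0 0 0 0 6 2 2 0 0 0 0 0 0 0 0 0 0 0 
[... 2263 characters left out ...]
 0 0 0 1 0 1 1 0 1 5 4 0 0 0 0 0
44  0 0 0 0 0 0 0 0 3 0 0 0 4 2 2 1 2 3 1 2 1 0 1 1 6 0 0 0 0 0
48  0 0 0 0 0 0 0 0 2 0 0 0 3 1 3 3 0 3 3 0 3 0 0 0 2 0 0 0 0 0
52  0 0 0 0 0 0 0 0 0 0 0 1 9 2 3 2 2 2 3 2 2 1 0 0 0 0 0 0 0 0
56  0 0 0 0 0 0 0 0 0 0 1 2 5 3 2 4 5 2 2 2 3 0 0 0 0 0 0 0 0 0
60  0 0 0 0 0 0 0 0 0 0 1 0 9 5 1 3 1 4 2 5 1 0 0 0 0 0 0 0 0 0
64  0 0 0 0 0 0 0 0 0 0 2 0 4 1 2 2 1 2 2 2 2 1 0 0 0 0 0 0 0 0
68  0 0 0 0 0 0 0 0 0 0 1 1 0 0 0 0 0 0 0 0 0 0 0 0 0 0 0 0 0 0
72  0 0 0 0 0 0 0 0 0 0 1 0 0 0 0 0 0 0 0 0 0 1 0 0 0 0 0 0 0 0
76  0 0 0 0 0 0 0 0 0 0 0 0 0 0 0 0 0 0 0 0 0 1 0 0 0 0 0 0 0 0
base [[-76.72196007 -54.28936938]
 [156.65989808  34.39760843]]
[164 162 172]
[102 109 112]
```

```bash
python3 - <<'E'
from h import *
for tag in('top0','scene0'):
    W=cloud(load(tag));Z=W[...,2]
    reg=(W[...,0]>.42)&(W[...,0]<.70)&(W[...,1]>.16)&(W[...,1]<.30)
    P=W[(Z>.08)&reg][:,:2]*1000; c=np.array([521.5,233.]); th=np.radians(7.5)
    for it in range(6):
        R=np.array([[np.cos(th),np.sin(th)],[-np.sin(th),np.cos(th)]]);Q=(P-c)@R.T
        C=[]
        for sx in(-1,1):
            for sy in(-1,1):
                q=Q[(Q[:,0]*sx>25)&(Q[:,0]*sx<53)&(Q[:,1]*sy>20)&(Q[:,1]*sy<42)]
                lo,hi=np.percentile(q,[4,96],axis=0); C.append(((lo+hi)/2))
        C=np.array(C); L=Q[(abs(Q[:,1])<20)&(abs(Q[:,0])<68)]
        if it<5:
            c=c+C.mean(0)@R; th+=np.arctan2((C[2:]-C[:2])[:,1].mean(),78)
    l1=L[L[:,0]<0];l2=L[L[:,0]>0]
    print(tag,c,np.degrees(th),C.round(1).tolist(),'lips ymid',[np.percentile(l,[3,97],axis=0).round(1).tolist() for l in(l1,l2)], 'boxmid', R@(np.array([627,248.])-c))
E
```

```text
top0 [522.84139133 233.86438743] 7.35516976687422 [[-39.0, -30.3], [-39.1, 30.3], [39.7, -29.4], [38.3, 29.4]] lips ymid [[[-63.3, -17.2], [-41.5, 16.4]], [[41.2, -16.3], [62.2, 15.8]]] boxmid [105.11118943   0.6849521 ]
scene0 [522.67572669 234.13751965] 7.135960393083988 [[-38.2, -30.2], [-39.2, 30.2], [38.9, -30.6], [38.5, 30.6]] lips ymid [[[-63.5, -16.5], [-41.6, 17.4]], [[41.7, -15.9], [63.0, 17.9]]] boxmid [105.23825135   0.79549752]
```

```bash
python3 - <<'E'
from h import *
for tag in('top0','scene0'):
    W=cloud(load(tag));Z=W[...,2]
    for c,a in(((630.6,-43),21.08),((508.3,-238.2),3.23)):
        m=(Z>.013)&(Z<.024)&(np.hypot(W[...,0]*1000-c[0],W[...,1]*1000-c[1])<60)
        n,l,s,_=cv2.connectedComponentsWithStats(m.astype(np.uint8)); k=1+s[1:,4].argmax()
        P=W[l==k][:,:2]*1000; th=np.radians(a)
        for i in range(4):
            R=np.array([[np.cos(th),np.sin(th)],[-np.sin(th),np.cos(th)]]);Q=P@R.T
            q=Q-(Q.max(0)+Q.min(0))/2
            s=np.polyfit(*q[abs(q[:,0])<40].T,1)[0]; th+=np.arctan(s)
        lo,hi=np.percentile(Q,[1,99],axis=0); print(tag,len(P),R.T@((lo+hi)/2),hi-lo,np.degrees(th))
E
```

```text
top0 827 [630.05307841 -43.10415657] [88.53640188 33.91654605] 20.995508881472507
top0 944 [ 507.85116455 -237.69409492] [88.68087339 36.59338576] 3.86661600735642
scene0 683 [630.23572774 -40.88555952] [87.67267922 36.31668848] 21.19498546596313
scene0 765 [ 508.06086652 -235.41159187] [88.41568943 35.65711119] 3.526326543215971
```

Request:
step_arm(
  series=[
    [1,0.96,0.71,-0.2,-0.19],
    [1,0.96,0.71,-0.2,-0.19],
    [1,0.96,0.71,-0.2,-0.19],
    [1,0.96,0.71,-0.2,-0.19],
    [1,0.96,0.71,-0.2,-0.19],
    [1,0.96,0.71,-0.2,-0.19],
    [1,0.96,0.71,-0.2,-0.19],
    [1,0.96,0.71,-0.2,-0.19],
    [1,0.96,0.71,-0.2,-0.19],
    [1,0.96,0.71,-0.2,-0.19],
    [1,0.96,0.71,-0.2,-0.19],
    [1,0.96,0.71,-0.2,-0.19],
  ],
  squeeze=50,
)

```text
time: 1.3
tool_pos: [0.4378, -0.2894, 0.1832]
tool_rot: [-3.141, 0.001, 0.105]
contact_force: [0.0, -0.6, -0.7]
opening: 0.0918
```

Request:
step_arm(
  series=[
    [1,0.93,0.7,-0.6,-0.17],
    [1,0.93,0.7,-0.6,-0.17],
    [1,0.94,0.7,-0.6,-0.17],
    [1,0,0,-0.6,0],
    [1,0,0,0,0],
    [1,0,0,0,0],
  ],
)

```text
time: 1.9
tool_pos: [0.5067, -0.2379, 0.1236]
tool_rot: [-3.141, 0.001, 0.065]
contact_force: [-0.2, -0.1, -0.2]
opening: 0.0919
```

```bash
python3 - <<'E'
from h import *
grab('wrist','w1');grab('scene','s1');o=sensors.observe();print(o['tool_pos'],o['tool_rot'])
E
```

```text
[ 0.50701275 -0.2385663   0.1245268 ] [ 3.14081197e+00 -8.19490000e-04  6.37830041e-02]
```

View pics/w1.png

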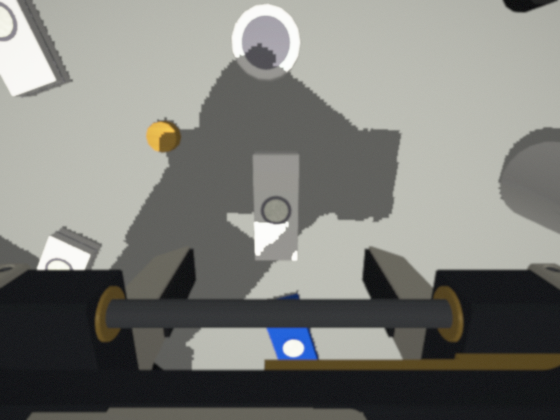

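The wrist view shows the cassette at (276,207), lined up between the fingers. I'll measure it with the wrist depth.

```bash
cat >> h.py <<'E'
def cass(W,c,a,zl=.013,zh=.024):
    Z=W[...,2]
    m=(Z>zl)&(Z<zh)&(np.hypot(W[...,0]*1000-c[0],W[...,1]*1000-c[1])<60)
    n,l,s,_=cv2.connectedComponentsWithStats(m.astype(np.uint8)); k=1+s[1:,4].argmax()
    P=W[l==k][:,:2]*1000; th=np.radians(a)
    for i in range(4):
        R=np.array([[np.cos(th),np.sin(th)],[-np.sin(th),np.cos(th)]]);Q=P@R.T
        q=Q-(Q.max(0)+Q.min(0))/2
        s=np.polyfit(*q[abs(q[:,0])<40].T,1)[0]; th+=np.arctan(s)
    lo,hi=np.percentile(Q,[1,99],axis=0); return len(P),R.T@((lo+hi)/2),hi-lo,np.degrees(th)
E
python3 - <<'E'
from h import *
print(cass(cloud(load('w1')),(508,-237),3.5))
E
```

```text
(4741, array([ 507.91129017, -235.5171582 ]), array([88.19258956, 35.09181164]), np.float64(3.6517414756623934))
```

Request:
step_arm(
  series=[
    [1,0.04,0.08,-0.8,0],
    [1,0,0,-0.8,0],
    [1,0,0,-0.8,0],
    [1,0,0,-0.8,0],
    [1,0,0,-0.6,0],
    [1,0,0,-0.3,0],
    [1,0,0,0,0],
    [1,0,0,0,0],
  ],
)

```text
time: 2.8
tool_pos: [0.5085, -0.2365, 0.0222]
tool_rot: [3.141, -0.001, 0.064]
contact_force: [0.2, 0.3, 0.6]
opening: 0.0915
```

Request:
step_arm(
  series=[
    [1,0,0,-0.1,0],
    [0.2,0,0,0,0],
    [0.2,0,0,0,0],
    [0.2,0,0,0,0],
    [0.2,0,0,0,0],
    [0.2,0,0,0,0],
    [0.2,0,0,0,0],
    [0.2,0,0,0,0],
  ],
  squeeze=55,
)

```text
time: 3.6
tool_pos: [0.508, -0.2359, 0.0187]
tool_rot: [3.142, 0.0, 0.065]
contact_force: [0.6, -0.3, 0.1]
opening: 0.0404
```

Request:
step_arm(
  series=[
    [0.2,0,0,0,0],
    [0.2,0,0,0,0],
    [0.2,0,0,0,0],
  ],
)

```text
time: 3.9
tool_pos: [0.508, -0.236, 0.0187]
tool_rot: [3.141, -0.0, 0.065]
contact_force: [-0.5, 0.7, -0.7]
opening: 0.0356
```

Request:
step_arm(
  series=[
    [0.2,0,0,0.5,0],
    [0.2,0,0,1,0],
    [0.2,0,0,1,0],
    [0.2,0,0.5,1,0],
    [0.2,0,0.8,1,0],
    [0.2,0.05,0.95,1,0.1],
    [0.2,0.05,0.95,0.5,0.1],
    [0.2,0.05,0.95,0,0.1],
    [0.2,0.05,0.95,0,0.1],
    [0.2,0.05,0.95,0,0.1],
    [0.2,0.05,0.95,0,0.1],
    [0.2,0.05,0.95,0,0.1],
  ],
)

```text
time: 5.1
tool_pos: [0.5167, -0.0362, 0.1697]
tool_rot: [3.141, -0.001, 0.121]
contact_force: [0.8, -1.1, -0.0]
opening: 0.0357
```

Request:
step_arm(
  series=[
    [0.2,0.05,0.95,0,0.07],
    [0.2,0.05,0.95,0,0],
    [0.2,0.05,0.95,0,0],
    [0.2,0.05,0.95,0,0],
    [0.2,0.05,0.95,0,0],
    [0.2,0,0.95,0,0],
    [0.2,0,0.95,0,0],
    [0.2,0,0.8,0,0],
    [0.2,0,0.5,0,0],
    [0.2,0,0.2,0,0],
    [0.2,0,0,0,0],
    [0.2,0,0,0,0],
  ],
)

```text
time: 6.3
tool_pos: [0.5231, 0.1659, 0.1688]
tool_rot: [3.141, 0.0, 0.126]
contact_force: [-0.2, 0.7, -0.5]
opening: 0.036
```

```bash
python3 - <<'E'
from h import *
grab('top','t2');grab('scene','s2');grab('wrist','w2');o=sensors.observe();print({k:np.round(v,4) for k,v in o.items()})
cv2.imwrite('pics/c2.png',np.hstack([cv2.resize(load('t2')['pixels'][80:240,60:260],(400,320)),cv2.resize(load('s2')['pixels'][60:220,260:460],(400,320))]))
E
```

```text
{'time': np.float64(6.45), 'qpos': array([ 1.6740e-01,  4.5490e-01,  1.5683e+00, -2.0000e-04,  1.1185e+00,
        1.6131e+00]), 'qvel': array([ 0.0018, -0.0009, -0.0012,  0.0004, -0.0004,  0.0006]), 'joint_efforts': array([ 1.29900e-01, -4.73272e+01, -2.27425e+01,  3.31000e-02,
       -7.87000e-02, -4.30000e-03]), 'tool_pos': array([0.5231, 0.1658, 0.1688]), 'tool_rot': array([3.1414e+00, 1.0000e-04, 1.2520e-01]), 'contact_force': array([ 0.8105, -0.7558, -0.9165]), 'torque': array([ 0.0226, -0.0242,  0.0091]), 'opening': np.float64(0.0354)}
```

View pics/c2.png

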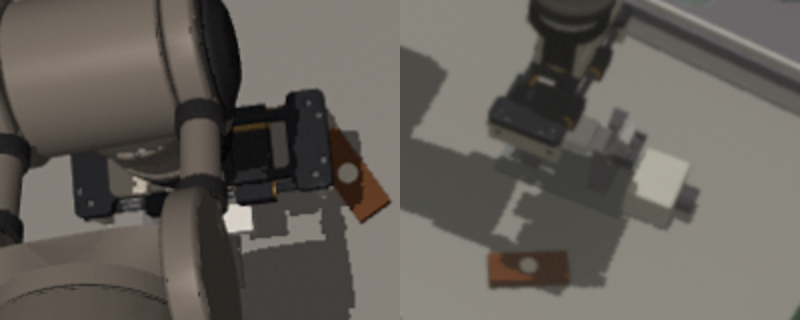

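View pics/w2.png

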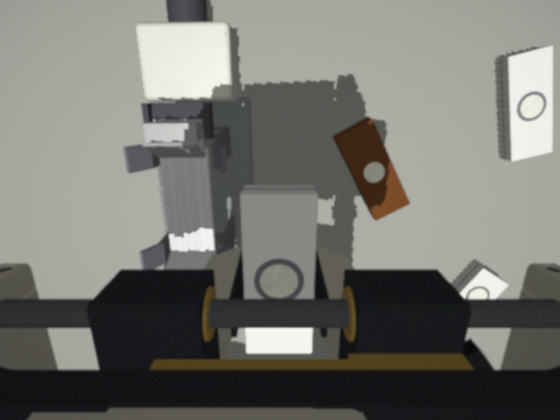

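The wrist view shows the cassette held square, its window at (279,280), with the magazine at (190,190). I'll measure both in this view.

```bash
python3 - <<'E'
from h import *
d=load('w2');W=cloud(d);t=np.array([.5231,.1658,.1688]);th=.1255
R=np.array([[np.cos(th),np.sin(th)],[-np.sin(th),np.cos(th)]])
for p in [(279,195),(279,240),(279,280),(279,345),(245,240),(313,240),(279,190)]:
    w=W[p[1],p[0]]; print(p,w.round(4),(R@(w-t)[:2]*1000).round(1),round((w-t)[2]*1000,1))
m=(W[...,2]>.13)&(W[...,2]<.2); m[300:]=0; m[:,:235]=0;m[:,325:]=0
Q=(W[m][:,:2]-t[:2])@R.T*1000; Z=W[m][:,2]
k=abs(Q[:,1])<14; print('front x',np.percentile(Q[k],[1,50,99],axis=0),np.percentile(Z[k],[5,50,95]))
# window center
g=cv2.cvtColor(d['pixels'],cv2.COLOR_BGR2GRAY)
c=cv2.HoughCircles(g[245:320,240:325],cv2.HOUGH_GRADIENT,1,50,param1=60,param2=15,minRadius=15,maxRadius=32); print(c)
# magazine posts/lip far end, base, box
P=W[(W[...,2]>.08)&(W[...,2]<.11)&(W[...,1]>.18)&(W[...,0]>.45)]
cc=np.array([.5228,.234]); Q=(P[:,:2]-cc)@R.T*1000
H=np.histogram2d(Q[:,0],Q[:,1],bins=[np.arange(-80,84,4),np.arange(-60,64,4)])[0].astype(int)
for i,row in zip(range(-80,84,4),H):
    if row.any(): print(i,''.join('%4d'%v for v in row))
m=(W[...,2]>.038)&(W[...,2]<.052)&(d['pixels'].min(2)>110)&(W[...,1]>.18)
Q=(W[m][:,:2]-cc)@R.T*1000; print('box',np.percentile(Q,[2,98],axis=0))
E
```

```text
(279, 195) [0.5658 0.1707 0.1679] [42.9 -0.5] -0.9
(279, 240) [0.5442 0.168  0.1699] [21.2 -0.5] 1.1
(279, 280) [0.5228 0.1653 0.17  ] [-0.3 -0.5] 1.2
(279, 345) [0.4832 0.1603 0.1694] [-40.2  -0.4] 0.6
(245, 240) [0.5415 0.1841 0.1683] [20.6 15.8] -0.5
(313, 240) [0.546  0.1518 0.1693] [ 20.9 -16.7] 0.5
(279, 190) [0.5664 0.1707 0.1617] [43.6 -0.5] -7.1
front x [[-1.06116052e+01 -1.36765085e+01]
 [ 2.09548109e+01 -1.28461814e-02]
 [ 4.41983617e+01  1.37063665e+01]] [0.16342394 0.16930596 0.17034022]
[[[41.5 35.5 21.3]]]
-52    0   0   0   0   0   0   0   0   0   0   0   0   0   0   0   0   0   0   0   0   0   2   6   0   0   0   0   0   0   0
-48    0   0   0   0   0   0   0   0   0   0   0   0  16  22  21  19  21  26  22  19   0  11  36  12   1   0   0   0   0   0
-44    0   0   0   0   0   0   0   0   0   0   0  10  41  40  46  45  43  37  41  30   0  13  40  35   3   0   0   0   0   0
-40    0   0   0   0   0   0   0   0   0   0   0   0   1   1   1   0   1   2   1   0   0  11  40  33   5   0   0   0   0   0
-36    0   0   0   0   0   0   0   0   4   7   0   0   0   0   0   0   0 
[... 1027 characters left out ...]
0   0   0   0   0
56    0   0   0   0   0   0   0   0   0   3  16  59  42  45  43  43  43  45  41  40   0   0   0   0   0   0   0   0   0   0
60    0   0   0   0   0   0   0   0   0   2  21  43  30  30  31  33  28  33  30  28   7   5   0   0   0   0   0   0   0   0
64    0   0   0   0   0   0   0   0   0   5  17   0   0   0   0   0   0   0   0   0  19  12   0   0   0   0   0   0   0   0
68    0   0   0   0   0   0   0   0   0   1  23   0   0   0   0   0   0   0   0   0  19  10   0   0   0   0   0   0   0   0
72    0   0   0   0   0   0   0   0   0   4  19   0   0   0   0   0   0   0   0   0  12  11   0   0   0   0   0   0   0   0
box [[ 78.89044858 -30.36762075]
 [129.96898865  35.23340265]]
```

Request:
step_arm(
  series=[
    [0.2,0,0.5,0,0],
    [0.2,0,0.8,0,0],
    [0.2,0,0.8,0,0],
    [0.2,0,0.44,0,0],
    [0.2,0,0.2,0,0],
    [0.2,0,0,-0.5,0],
    [0.2,0,0,-0.8,0],
    [0.2,0,0,0,0],
    [0.2,0,0,0,0],
  ],
)

```text
time: 7.35
tool_pos: [0.5228, 0.2344, 0.1357]
tool_rot: [3.141, 0.002, 0.125]
contact_force: [-0.3, -0.3, -0.2]
opening: 0.036
```

Request:
step_arm(
  series=[
    [0.2,0,0,-0.4,0],
    [0.2,0,0,-0.4,0],
    [0.2,0,0,-0.3,0],
    [0.2,0,0,-0.3,0],
    [0.2,0,0,0,0],
  ],
)

```text
time: 7.85
tool_pos: [0.5227, 0.235, 0.1004]
tool_rot: [3.141, 0.001, 0.126]
contact_force: [-0.1, 0.7, -0.7]
opening: 0.0356
```

Request:
step_arm(
  series=[
    [0.2,0,0,-0.2,0],
    [0.2,0,0,-0.2,0],
    [0.2,0,0,-0.2,0],
    [0.2,0,0,0,0],
  ],
)

```text
time: 8.25
tool_pos: [0.5238, 0.2353, 0.0865]
tool_rot: [-3.141, -0.002, 0.126]
contact_force: [2.8, 0.5, 0.3]
opening: 0.0353
```

Request:
step_arm(
  series=[
    [0.2,0,0,-0.2,0],
    [0.2,0,0,-0.2,0],
    [0.2,0,0,-0.1,0],
    [0.2,0,0,0,0],
  ],
)

```text
time: 8.65
tool_pos: [0.5237, 0.2353, 0.074]
tool_rot: [-3.141, -0.002, 0.126]
contact_force: [2.7, 1.1, 4.2]
opening: 0.0359
```

Request:
step_arm(
  series=[
    [0.2,0,0,-0.15,0],
    [0.2,0,0,-0.15,0],
    [0.2,0,0,-0.1,0],
    [0.2,0,0,0,0],
    [0.2,0,0,0,0],
  ],
)

```text
time: 9.15
tool_pos: [0.5236, 0.2353, 0.064]
tool_rot: [-3.141, -0.001, 0.126]
contact_force: [2.4, 1.2, 5.2]
opening: 0.0352
```

```bash
python3 - <<'E'
from h import *
d=grab('wrist','w3');W=cloud(d)
for p in [(279,200),(279,220),(279,240),(260,225),(300,225),(279,345)]: print(p,W[p[1],p[0]].round(4))
print(sensors.observe()['contact_force'])
E
```

```text
(279, 200) [0.5739 0.2412 0.0967]
(279, 220) [0.5549 0.2388 0.0654]
(279, 240) [0.5443 0.2374 0.0642]
(260, 225) [0.5511 0.2473 0.0649]
(300, 225) [0.5533 0.2286 0.0645]
(279, 345) [0.4838 0.2298 0.0646]
[2.68028156 0.98822624 5.10636647]
```

View pics/w3.png

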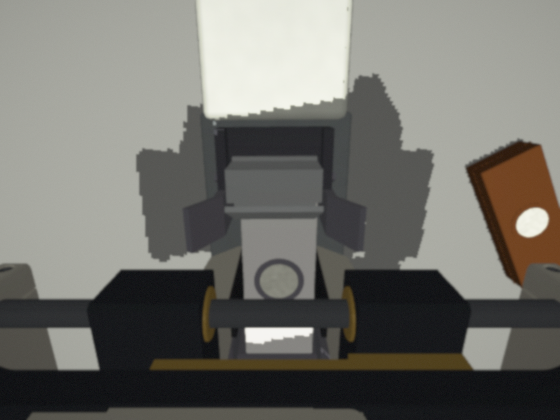

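The lip's edge (row 210) overlaps the cassette, whose top is at about 65 mm, so it has snapped under. I'll release it and rise.

Request:
step_arm(
  series=[
    [0.9,0,0,0,0],
    [0.9,0,0,0,0],
    [0.9,0,0,0,0],
    [0.9,0,0,0,0],
    [0.9,0,0,0,0],
    [0.9,0,0,0,0],
    [0.9,0,0,0,0],
    [0.9,0,0,0,0],
  ],
)

```text
time: 10.0
tool_pos: [0.523, 0.2351, 0.0637]
tool_rot: [3.141, 0.0, 0.126]
contact_force: [0.0, -0.7, 0.6]
opening: 0.0825
```

Request:
step_arm(
  series=[
    [1,0,0,0.4,0],
    [1,0,0,0.8,0],
    [1,0,0,1,0],
    [1,0,0,1,0],
    [1,0,0,1,0],
    [1,0,0,0,0],
    [1,0,0,0,0],
  ],
)

```text
time: 10.7
tool_pos: [0.5231, 0.2351, 0.1695]
tool_rot: [-3.141, -0.001, 0.126]
contact_force: [0.0, -0.3, -0.5]
opening: 0.0918
```

```bash
python3 - <<'E'
from h import *
d=grab('wrist','w4');W=cloud(d)
cc=np.array([.5230,.2345]);th=.1265
R=np.array([[np.cos(th),np.sin(th)],[-np.sin(th),np.cos(th)]])
Q=(W[...,:2]-cc)@R.T*1000
m=(abs(Q[...,0])<60)&(abs(Q[...,1])<17)
for x in range(-55,60,6):
    k=m&(abs(Q[...,0]-x)<2); print(x,k.sum(),np.round(np.nanmedian(W[k][:,2])*1000,1) if k.sum() else '')
k=(abs(Q[...,0])<28)&(abs(Q[...,1])<30)&(W[...,2]>.066)&(W[...,2]<.08);print(np.percentile(Q[k],[1,99],axis=0), np.degrees(np.polyfit(Q[k][:,0],W[k][:,2]*1000,1)[0]))
E
```

```text
-55 88 96.3
-49 447 97.1
-43 410 84.4
-37 180 75.3
-31 188 75.3
-25 191 75.3
-19 202 75.2
-13 206 75.3
-7 202 75.4
-1 212 75.5
5 218 75.4
11 227 75.4
17 224 75.2
23 4620 256.5
29 2833 235.6
35 228 75.2
41 175 85.2
47 233 97.4
53 300 96.1
59 224 96.1
[[-27.37361705 -17.05183034]
 [ 27.36657742  18.19227179]] -0.0227610685697069
```

View pics/w4.png

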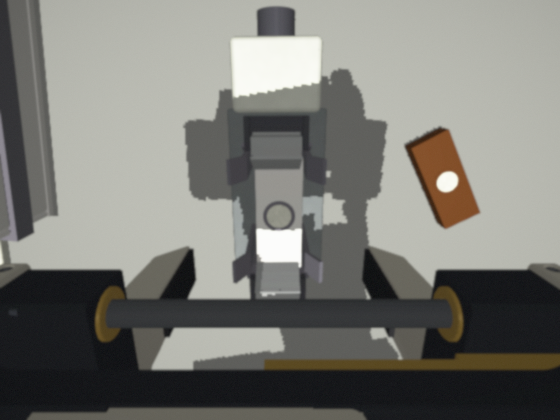

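The first cassette is held level under the lips. It is about 0.5 mm off centre. Now the second.

Request:
step_arm(
  series=[
    [1,0.36,-0.92,0,0.25],
    [1,0.36,-0.92,0,0.25],
    [1,0.36,-0.92,0,0.25],
    [1,0.36,-0.92,0,0.25],
    [1,0.36,-0.92,0,0.25],
    [1,0.36,-0.92,0,0.25],
    [1,0.36,-0.92,-0.2,0.25],
    [1,0.36,-0.92,-0.4,0.25],
    [1,0.36,-0.92,-0.4,0.25],
    [1,0.36,-0.92,-0.4,0.25],
    [1,0.36,-0.92,-0.4,0.25],
    [1,0.36,-0.92,-0.2,0.25],
  ],
)

```text
time: 11.95
tool_pos: [0.63, -0.0417, 0.116]
tool_rot: [-3.139, 0.004, 0.367]
contact_force: [0.1, -0.1, 0.2]
opening: 0.0921
```

Request:
step_arm(
  series=[
    [1,0,0,0,0],
    [1,0,0,0,0],
    [1,0,0,0,0],
  ],
)

```text
time: 12.25
tool_pos: [0.6305, -0.04, 0.1183]
tool_rot: [-3.141, 0.001, 0.367]
contact_force: [0.2, 0.8, -0.2]
opening: 0.092
```

```bash
python3 - <<'E'
from h import *
d=grab('wrist','w5');W=cloud(d);print(cass(W,(630,-42),21.1));o=sensors.observe();print(o['tool_pos'],o['tool_rot'])
E
```

```text
(4925, array([630.21201198, -40.00056686]), array([88.653928  , 35.02583736]), np.float64(21.364652232878925))
[ 0.63066124 -0.03985021  0.11863372] [-3.14112057e+00  4.14329057e-04  3.67033124e-01]
```

View pics/w5.png

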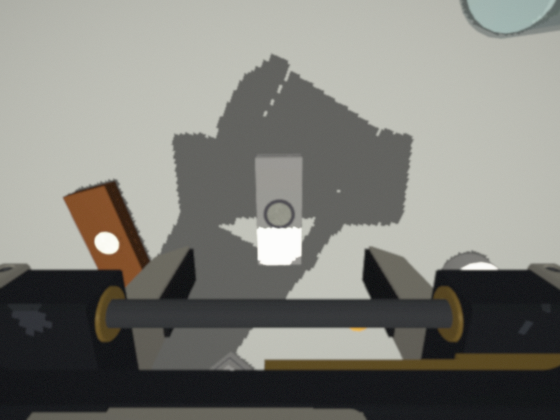

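```bash
python3 - <<'E'
from h import *
t=np.array([.6305,-.04]);th=.37
R=np.array([[np.cos(th),np.sin(th)],[-np.sin(th),np.cos(th)]])
for tag in('top0','scene0'):
    W=cloud(load(tag));Q=(W[...,:2]-t)@R.T*1000
    m=(W[...,2]>.008)&(abs(Q[...,0])<45)&(abs(Q[...,1])<120)&(abs(Q[...,1])>25)
    print(tag,m.sum(),[ (q.round(),round(z*1000)) for q,z in list(zip(Q[m],W[m][:,2]))[::30]])
    m&=abs(Q[...,0])<14; print('min |y| in finger strip',np.sort(abs(Q[m][:,1]))[:8])
E
```

```text
top0 26 [(array([-21., 119.]), 17)]
min |y| in finger strip []
scene0 17 [(array([-43., 118.]), 19)]
min |y| in finger strip []
```

Request:
step_arm(
  series=[
    [1,0,0,-0.8,0.05],
    [1,0,0,-0.8,0],
    [1,0,0,-0.8,0],
    [1,0,0,-0.8,0],
    [1,0,0,-0.5,0],
    [1,0,0,-0.3,0],
    [1,0,0,0,0],
    [1,0,0,0,0],
  ],
)

```text
time: 13.1
tool_pos: [0.6315, -0.0408, 0.0195]
tool_rot: [3.141, -0.001, 0.37]
contact_force: [0.2, -0.3, 0.6]
opening: 0.0918
```

Request:
step_arm(
  series=[
    [0.2,0,0,0,0],
    [0.2,0,0,0,0],
    [0.2,0,0,0,0],
    [0.2,0,0,0,0],
    [0.2,0,0,0,0],
    [0.2,0,0,0,0],
    [0.2,0,0,0,0],
    [0.2,0,0,0,0],
    [0.2,0,0,0,0],
    [0.2,0,0,0,0],
    [0.2,0,0,0,0],
  ],
  squeeze=58,
)

```text
time: 14.2
tool_pos: [0.631, -0.0409, 0.0187]
tool_rot: [3.142, -0.0, 0.37]
contact_force: [0.2, -0.6, 0.3]
opening: 0.0353
```

Request:
step_arm(
  series=[
    [0.2,0,0,0.5,0],
    [0.2,0,0,1,0],
    [0.2,0,0,1,0],
    [0.2,0,0,1,0],
    [0.2,0,0.2,1,0],
    [0.2,-0.1,0.5,1,-0.1],
    [0.2,-0.36,0.92,0.5,-0.25],
    [0.2,-0.36,0.92,0,-0.25],
    [0.2,-0.36,0.92,0,-0.25],
    [0.2,-0.36,0.92,0,-0.25],
    [0.2,-0.36,0.92,0,-0.25],
    [0.2,-0.36,0.92,0,-0.25],
  ],
)

```text
time: 15.4
tool_pos: [0.5741, 0.1155, 0.1698]
tool_rot: [3.141, -0.001, 0.241]
contact_force: [0.4, 0.6, -1.5]
opening: 0.0353
```

Request:
step_arm(
  series=[
    [0.2,-0.36,0.92,0,-0.25],
    [0.2,-0.36,0.92,0,-0.25],
    [0.2,-0.36,0.92,0,-0.25],
    [0.2,-0.36,0.92,0,-0.25],
    [0.2,-0.36,0.8,0,-0.25],
    [0.2,-0.26,0.34,0,-0.2],
    [0.2,0,0,0,0],
    [0.2,0,0,0,0],
    [0.2,0,0,0,0],
  ],
)

```text
time: 16.3
tool_pos: [0.5235, 0.2344, 0.1691]
tool_rot: [3.141, -0.001, 0.126]
contact_force: [0.1, -0.8, -1.0]
opening: 0.035
```

```bash
python3 - <<'E'
from h import *
d=grab('wrist','w6');W=cloud(d);o=sensors.observe();t=o['tool_pos'];th=o['tool_rot'][2];print(t,th)
R=np.array([[np.cos(th),np.sin(th)],[-np.sin(th),np.cos(th)]])
for p in [(279,195),(279,240),(279,280),(279,345)]:
    w=W[p[1],p[0]]; print(p,(R@(w-t)[:2]*1000).round(1),round((w-t)[2]*1000,1))
Q=(W[...,:2]-t[:2])@R.T*1000
k=(abs(Q[...,1])<14)&(abs(W[...,2]-t[2])<.006)&(abs(Q[...,0])<60);print(np.percentile(Q[k],[1,99],axis=0))
E
```

```text
[0.52350029 0.2343766  0.16896153] 0.12550877843743358
(279, 195) [43.1 -0.4] 0.0
(279, 240) [20.8 -0.4] 0.2
(279, 280) [-0.5 -0.4] 1.0
(279, 345) [-39.7  -0.4] 1.3
[[-44.28923166 -13.6735248 ]
 [ 44.05112358  13.73933573]]
```

View pics/w6.png

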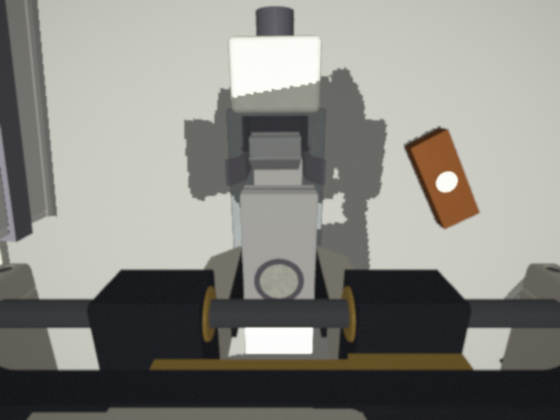

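Request:
step_arm(
  series=[
    [0.2,0,0,-0.5,0],
    [0.2,0,0,-0.7,0],
    [0.2,0,0,-0.7,0],
    [0.2,0,0,-0.5,0],
    [0.2,0,0,-0.3,0],
    [0.2,0,0,0,0],
  ],
)

```text
time: 16.95
tool_pos: [0.5233, 0.2348, 0.1004]
tool_rot: [3.141, 0.0, 0.126]
contact_force: [1.5, -0.2, -0.5]
opening: 0.0355
```

Request:
step_arm(
  series=[
    [0.2,0,0,-0.2,0],
    [0.2,0,0,-0.2,0],
    [0.2,0,0,-0.2,0],
    [0.2,0,0,0,0],
  ],
)

```text
time: 17.35
tool_pos: [0.5245, 0.2354, 0.0871]
tool_rot: [-3.141, -0.004, 0.126]
contact_force: [2.2, 0.9, 3.3]
opening: 0.0355
```

Request:
step_arm(
  series=[
    [0.2,0,0,-0.2,0],
    [0.2,0,0,-0.2,0],
    [0.2,0,0,0,0],
  ],
)

```text
time: 17.65
tool_pos: [0.5244, 0.2353, 0.0769]
tool_rot: [-3.141, -0.003, 0.126]
contact_force: [3.4, 0.1, 2.9]
opening: 0.0353
```

Request:
step_arm(
  series=[
    [0.2,0,0,-0.2,0],
    [0.2,0,0,-0.2,0],
    [0.2,0,0,-0.1,0],
    [0.2,0,0,0,0],
    [0.2,0,0,0,0],
  ],
)

```text
time: 18.15
tool_pos: [0.5244, 0.2353, 0.0647]
tool_rot: [-3.141, -0.003, 0.126]
contact_force: [2.2, -0.4, 5.9]
opening: 0.0355
```

```bash
python3 - <<'E'
from h import *
d=grab('wrist','w7');W=cloud(d)
for p in [(279,225),(279,240),(260,225),(300,225),(279,345)]: print(p,W[p[1],p[0]].round(4))
print(sensors.observe()['contact_force'])
E
```

```text
(279, 225) [0.5528 0.2385 0.0652]
(279, 240) [0.5448 0.2374 0.0643]
(260, 225) [0.5518 0.2473 0.0654]
(300, 225) [0.5542 0.2287 0.0656]
(279, 345) [0.484  0.2298 0.0646]
[ 2.04699989 -0.19519374  6.36839078]
```

View pics/w7.png

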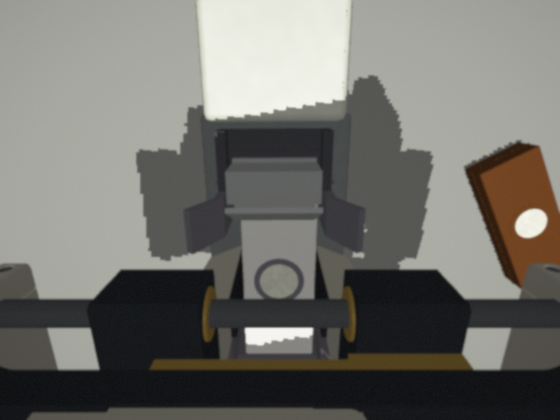

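Same picture as for the first: the lip edge (row 210) is over the cassette, whose top is at 65 mm. I'll release it and withdraw.

Request:
step_arm(
  series=[
    [0.9,0,0,0,0],
    [0.9,0,0,0,0],
    [0.9,0,0,0,0],
    [0.9,0,0,0,0],
    [0.9,0,0,0,0],
    [0.9,0,0,0,0],
    [0.9,0,0,0,0],
    [0.9,0,0,0,0],
  ],
)

```text
time: 19.0
tool_pos: [0.523, 0.2351, 0.0637]
tool_rot: [3.141, 0.0, 0.126]
contact_force: [-0.1, -0.4, -1.1]
opening: 0.0823
```

Request:
step_arm(
  series=[
    [1,0,0,0.4,0],
    [1,0,0,0.8,0],
    [1,0,0,1,0],
    [1,0,0,1,0],
    [1,0,0,1,0],
    [1,0,0,0,0],
    [1,0,0,0,0],
  ],
)

```text
time: 19.7
tool_pos: [0.5231, 0.2351, 0.1695]
tool_rot: [-3.141, -0.001, 0.126]
contact_force: [-1.0, -0.0, 0.0]
opening: 0.0918
```

```bash
python3 - <<'E'
from h import *
d=grab('wrist','w8');grab('scene','s8');W=cloud(d)
cc=np.array([.5230,.2345]);th=.1265
R=np.array([[np.cos(th),np.sin(th)],[-np.sin(th),np.cos(th)]])
Q=(W[...,:2]-cc)@R.T*1000
m=(abs(Q[...,0])<60)&(abs(Q[...,1])<17)&(W[...,2]<.12)
for x in range(-55,60,6):
    k=m&(abs(Q[...,0]-x)<2); print(x,k.sum(),np.round(np.nanmedian(W[k][:,2])*1000,1) if k.sum() else '')
k=(abs(Q[...,0])<28)&(abs(Q[...,1])<30)&(W[...,2]>.066)&(W[...,2]<.08);print(np.percentile(Q[k],[1,99],axis=0))
s=load('s8')['pixels'];w=d['pixels']
cv2.imwrite('pics/c8.png',np.hstack([cv2.resize(w,(400,300)),cv2.resize(s[60:210,260:460],(400,300))]))
E
```

```text
-55 82 96.3
-49 442 97.2
-43 416 84.4
-37 187 75.3
-31 184 75.3
-25 195 75.3
-19 200 75.2
-13 200 75.2
-7 211 75.5
-1 205 75.5
5 210 75.5
11 224 75.3
17 227 75.3
23 233 75.3
29 231 75.3
35 228 75.3
41 175 85.3
47 236 97.4
53 296 96.2
59 221 96.1
[[-27.50449886 -16.99397608]
 [ 27.41224647  18.25786257]]
```

View pics/c8.png

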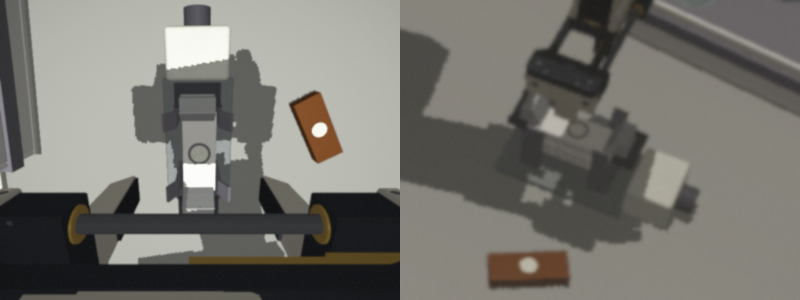

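Level at the same height as before. I'll move the arm clear and check the stack from the scene camera.

Request:
step_arm(
  series=[
    [1,0,-0.5,0.5,0],
    [1,0,-0.9,0.5,0],
    [1,0,-0.9,0.5,0],
    [1,0,-0.9,0,0],
    [1,0,-0.9,0,0],
    [1,0,-0.9,0,0],
    [1,0,-0.9,0,0],
    [1,0,-0.9,0,0],
    [1,0,-0.9,0,0],
    [1,0,-0.5,0,0],
    [1,0,0,0,0],
    [1,0,0,0,0],
  ],
)

```text
time: 21.0
tool_pos: [0.5229, 0.0302, 0.2063]
tool_rot: [-3.141, 0.0, 0.126]
contact_force: [-0.2, 0.5, -1.0]
opening: 0.0915
```

```bash
python3 - <<'E'
from h import *
d=grab('scene','s9');t=grab('top','t9')
cv2.imwrite('pics/c9.png',np.hstack([cv2.convertScaleAbs(cv2.resize(d['pixels'][90:190,300:420],(480,400),interpolation=2),alpha=1.4),cv2.convertScaleAbs(cv2.resize(t['pixels'][90:240,100:180],(213,400)),alpha=1.4)]))
W=cloud(d);cc=np.array([.5230,.2345]);th=.1265
R=np.array([[np.cos(th),np.sin(th)],[-np.sin(th),np.cos(th)]]);Q=(W[...,:2]-cc)@R.T*1000
for lo,hi in((66,80),):
    k=(abs(Q[...,0])<30)&(abs(Q[...,1])<25)&(W[...,2]*1000>lo)&(W[...,2]*1000<hi);print(k.sum(),np.median(W[k][:,2]),np.percentile(Q[k],[2,98],axis=0))
# side face: points with y about -18
k=(abs(Q[...,0])<26)&(Q[...,1]<-14)&(Q[...,1]>-23)&(W[...,2]>.012);print(np.histogram(W[k][:,2]*1000,bins=np.arange(12,84,4)))
E
```

```text
376 0.07315156114948129 [[-28.40873535 -19.21731302]
 [ 29.43793725  17.75814465]]
(array([ 2,  0,  0,  0,  2, 15, 17, 19, 22, 21, 21, 21, 28, 24, 26, 25,  5]), array([12, 16, 20, 24, 28, 32, 36, 40, 44, 48, 52, 56, 60, 64, 68, 72, 76,
       80]))
```

View pics/c9.png

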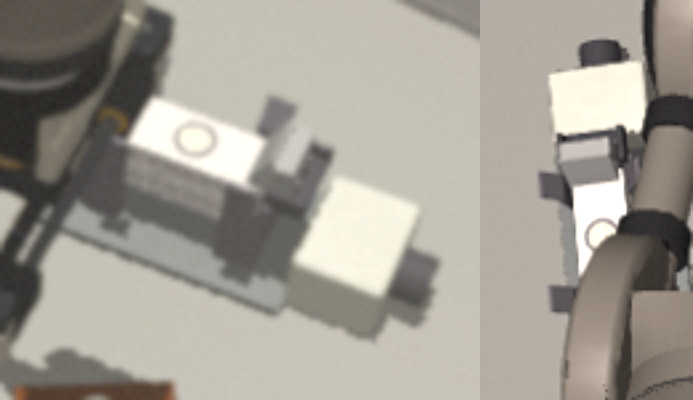

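The scene view shows two stacked bodies at about (175,195). The side face runs from about 33 to 74 mm high, which is both cassettes plus the plate. I'm handing in.

```bash
python3 -c "
from cell import hand_in;print(hand_in())"
```

```text
the job is handed in; nothing more can be done
None
```

Both long white cassettes are in the magazine, one on top of the other, snapped under the steel lips. I handed the job in at about 21 s of the 64 s limit; no verdict was reported.

**How it went:** I gripped each cassette across its width and pushed it down until its top was at about 65 mm. I saw the +x lip over its end, then released it. Measured contact forces at the stops stayed under 7 N.

**Last checks:**
- **Height and level:** after release, the upper cassette's top was level. It read 73 mm on the scene camera and 75 mm on the wrist camera. The 2 mm difference is within the stated camera calibration and brackets the 74 mm lip level.
- **Position:** it is about 1 mm off the well's middle across its width. Its ends are hidden under the lips, so I could not measure its position lengthwise after release. In the grip just before insertion it was about 1 mm off or less.
- **Lower cassette:** I could only see its side once both were in. The stack's side face runs from about 33 to 74 mm high, which fits two cassettes plus the plate. Before the second went in, it too was level under the lips.
- **Arm:** it was clear of the magazine with the gripper open when I handed in.

No check failed.

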